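# Close up the parts tin: retaining flap down, then the lid

### The job

The flat parts tin on the bench stands open. Push the metal flap that stands up at its front edge all the way down over the nuts, and only then swing the lid over and press it fully shut. Just push with the fingertips: lift nothing, leave the tin in its place and do not disturb the things round it.

Things in the scene. Friction and masses are not known exactly. Their poses are not given: they have to be found in the camera images.
- parts_tin: Flat sheet-metal tin standing on the bench, about 0.9 kg in all. A thin sheet wall 29 high at y = +24 mm divides it into a left compartment (y > 24) with two nuts and a right one. Open box 120 (x) x 200 (y) x 36 high, walls 2. Origin: under its middle on the bench; x points from the front wall (outside at x = -58 mm) to the hinge wall (x = +63 mm), y along it, z up. Loose: it slides if pushed hard.
- flap (a joint): Thin metal flap, 80 mm from hinge to free edge, 60 wide (y = 31 to 91 mm of the tin), 2 thick, hinged inside the front wall over the left compartment. 0 = folded flat into the tin, 1.57 = upright, 1.70 = stop, leaning a little out over the front wall. Starts upright. Folds toward the lid's hinge. Stiff hinge (0.05 N m): it stays where it is left.
- flap_hinge (a point): Middle of the flap's hinge line (along the tin's y), 31 mm above the tin's underside, at x = -52, y = +61 mm of the tin. Axes as the tin's.
- flap_edge (a point): Middle of the flap's free edge, 80 mm from flap_hinge; the top of the flap when it stands up, 111 mm above the bench. Its x axis points from hinge to free edge.
- parts_tin_lid (a joint): Blue sheet-metal lid, 203 wide, 2 thick, 127 mm from hinge to front edge, with a 10 mm skirt along that edge. 0 = shut, 1.57 = upright, 1.83 = stop, leaning back. Starts open at 1.65 to 1.80. Stiff hinge (0.09 N m): it stays where it is left. It cannot shut on the upright flap.
- lid_hinge (a point): Middle of the lid's hinge line (along the tin's y), on the rim of the back wall, 37 mm above the tin's underside, 65 mm behind the tin's origin. Axes as the tin's.
- lid_edge (a point): Middle of the lid's outer face at its free front edge, 127 mm from lid_hinge; at the top when the lid stands open (about 160 mm above the bench). On the shut lid it is 39 mm above the bench; then its x axis points from this edge to the hinge.
- big_nut: Loose hexagon nut 36 x 41 x 19 on the floor of the tin's left compartment; origin under its centre.
- small_nut: Loose hexagon nut 24 x 27 x 13 on the floor of the tin's left compartment; origin under its centre.
- stud: Bystander: T-headed steel stud, round head and foot 42 across, 69 tall, stands upright to the left of the tin; origin under its middle.
- stone: Bystander: two-layer whetstone 52 x 160 x 26, lies to the left of the stud; origin under its middle.
- bolt: Bystander: hexagon-head bolt 98 long, 27 across, lies to the right of the tin; origin under its middle.
- spanner: Bystander: flat open-ended spanner 277 x 51 x 10, lies farther left on the bench; origin under its middle.
- can: Bystander: oil can with long spout, 72 x 100 x 170 tall, stands at the far left; origin under its middle.

How it is judged:
By the outcome, as a careful person would: the job done as asked, in the order asked, and still so for the second after the job is handed in, with the robot touching nothing.
It also fails if it takes over 51 s, if anything falls off the work surface, if the arm or the gripper's body presses on something with over 40 N, if the wrist force passes 120 N, or if a joint passes its speed limit or range.

### The arm

A 7-joint arm with a two-finger parallel gripper is mounted at the origin on a cart in front of the work surface, level with it; the furniture and walls round the work are solid. World frame = base frame: x ahead of the robot, y to its left, z up, the work surface at z = 0. Lengths are in m, angles in rad, forces in N, time in s.
With the tool pointing down it reaches from about 0.4 to 0.85 m from the base axis. Payload 4.5 kg.
Tool frame: the origin (TCP) lies on the centre line of the jaws, within the pads' length; the fingertips stand r.tip_extent ahead of it and the grasp point (between the pads) is the TCP (r.tip_extent is the distance from the TCP to the fingertips, in m); z points along the fingers, y is the line along which they close (so a half turn about z gives the same grasp; the last joint's range is limited). The gripper opens to 88 mm and grips with 3 to 60 N. Pads are 18 mm wide; open, the fingers measure 123 mm over their backs; the gripper's body (75 mm by 187 mm) begins 45 mm behind the grasp point.
Start: joints at [-1.306, 0.689, -0.195, 1.565, 0.157, 0.902, -0.215], TCP at [0.143, 0.608, 0.258] pointing down, gripper open.
Joint ranges: [-3.01, 3.01], [-0.46, 2.08], [-1.47, 1.51], [0.13, 2.56], [-1, 4.14], [0.04, 2.09], [-2.66, 2.66]. Speed limits (rad/s): [2.57, 2.57, 3.14, 3.14, 3.14, 3.14, 3.14].

### API

Orientations are given as a unit quaternion [x, y, z, w].
In Python, from plant import sensors, vision, finish_job, r gives the robot as it stands. The module is installed in compiled form; this text tells all that it offers.
- The arm moves only by the tool step_arm, never from a script. Its argument "steps" is a list of rows, each a list of 2 entries, a list of its own where there are three numbers: the shift along the tool's x, y, z in cm, then the turn, a rotation vector about the tool's x, y, z in degrees. A call has 1 to 12 rows; each row shifts and turns the commanded pose from where the row before left it, along the tool's axes as they then stand; what a row does not reach is not made up. A row lasts 1/8 s, in which the tool goes at most 62.5 mm and 10.7 degrees, less where a joint would pass 70% of its speed; a pose out of reach is approached as far as the arm can. A call with a gripper value outside its range is refused whole. "claw" is the opening, from -1 (shut) to 1 (fully open), set as the call begins (left out, the last holds). The fingers move at their own pace and stop on an object; "grip_force" is the grip in N (left out, the last holds). Time passes only in rows, so rows that do not move let the fingers close. It gives the time, the measured TCP pose, the force, the opening and the grip force at its end, in the units of the state.
- sensors.get_state(): the state, without advancing time (a new reading comes with each control period).
- vision.snapshot(name): name is "side" or "top" or "wrist"; returns a dict with "img" (480x640x3 uint8, red, green, blue), "fx", "fy", "cx", "cy" (pixels), "position" and "rotation" of the camera in the world. Camera axes: x right, y down, z forward; pixel columns grow to the right and rows downward; lengths in m; the calibration is good to about 2 mm. A picture is of the moment at which its call begins. There is no depth.
- finish_job(): hands the job in; it is judged then, once.
The state is a dict: "clock": time; "q": joint angles; "qd": joint speeds; "joint_torque": joint torques, N m; "tool_pos": TCP position; "eef_rot": TCP orientation; "contact_force": force on the tool from outside, world axes, zero at the start; "moment": the same for the moment, N m; "opening": opening from 0.0 (shut) to 1.0 (fully open); "finger_force": force on a finger pad.
Only numpy, scipy, OpenCV 4.12 (cv2) and the standard library are available. Lean on these libraries where they do the work, as an engineer would, in place of code of your own. Each camera call takes 0.05 s, during which the arm holds its last target. There are 200 camera calls.

## Working session

There is one attempt and no reset: what is moved stays moved. The work goes in short steps, Python scripts to look and compute and a tool call to move; the robot and the scene stay as the last step left them, time stands still between calls to the robot, and variables do not carry over. Pictures are saved under pics/ and viewed, at most 10 in all, crops included, and the job is handed in when it is done.

Besides the shell and the picture viewer there is one more tool, called after "Emit:" as name(argument=value, ...), one argument or row to a line, values as JSON. step_arm: Moves the arm, as the interface text tells. Its arguments: {"type":"object","properties":{"steps":{"type":"array"},"claw":{"type":"number"},"grip_force":{"type":"number"}},"required":["steps"]}

```bash
mkdir -p pics; python3 - <<'E'
from plant import sensors, vision, r
import cv2,pickle
s=sensors.get_state(); print({k:s[k] for k in('clock','tool_pos','eef_rot','contact_force','opening')}, r.tip_extent)
for n in('top','side'):
    d=vision.snapshot(n); pickle.dump(d,open(n+'.pkl','wb')); cv2.imwrite(f'pics/{n}0.png',d['img'][:,:,::-1]); print(n,d['fx'],d['cx'],d['cy'],d['position'],d['rotation'])
E
```

```text
{'clock': 0.0, 'tool_pos': array([0.1428722 , 0.60786041, 0.25692354]), 'eef_rot': array([ 1.15086906e-01,  9.93355027e-01, -8.90973577e-04, -3.78188292e-05]), 'contact_force': array([ 0.22843994, -0.38986225, -0.11180125]), 'opening': 0.9987402847005034} 0.019
top 625.0929312835651 301.59197242267635 237.59327703393737 [0.17605605 0.22678578 1.4550253 ] [ 0.72027056 -0.6835284   0.08321147 -0.0841136 ]
side 570.5184541726491 316.68156548755564 233.95316009889825 [ 0.08922478 -0.93682464  0.55083439] [ 0.81050585 -0.14139638  0.08724549 -0.5616721 ]
```

View pics/top0.png

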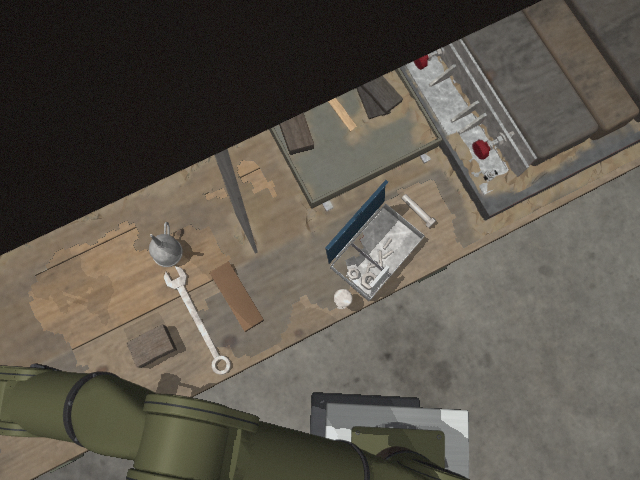

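View pics/side0.png

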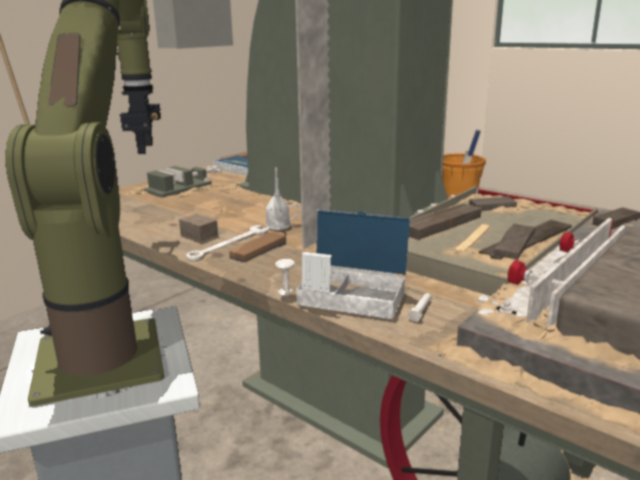

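The top view shows the tin at about (378,250), its lid as a dark blue strip at the upper left, and the stud at (343,298). The side view shows the upright flap at (316,272) and the lid at (362,241). Next I'll enlarge both around the tin.

```bash
python3 - <<'E'
import cv2,pickle,numpy as np
T=pickle.load(open('top.pkl','rb'))['img'][170:320,310:450,::-1];S=pickle.load(open('side.pkl','rb'))['img'][200:330,265:440,::-1]
a=cv2.resize(T,(392,420),interpolation=cv2.INTER_CUBIC);b=cv2.resize(S,None,fx=2.3,fy=2.3,interpolation=cv2.INTER_CUBIC)
o=np.zeros((420,800,3),np.uint8);o[:,:392]=a;o[:b.shape[0],395:395+b.shape[1]]=b[:,:405];cv2.imwrite('pics/c0.png',o)
E
```

```text
(no output)
```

View pics/c0.png

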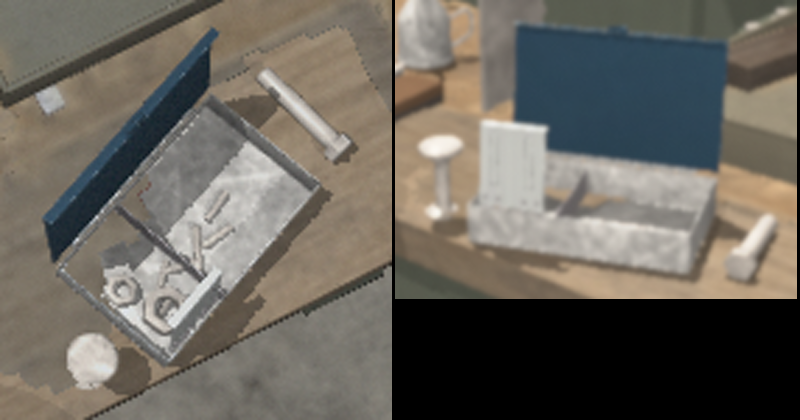

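The crop (2.8x) shows the rim corners at: back-left (60,265), front-left (168,358), front-right (318,188) and back-right (208,98). The flap is a white strip at about (200,300), and the stud head is at (92,360). In the side crop, the flap's top corners are (482,122) and (548,128), and the lid's are (517,25) and (727,42).

```bash
cat > h.py <<'E'
import numpy as np
from scipy.spatial.transform import Rotation as R
def rot(d):
    q=np.asarray(d['rotation']); return q if q.shape==(3,3) else R.from_quat(q).as_matrix()
def ray(d,p):
    v=rot(d)@np.array([(p[0]-d['cx'])/d['fx'],(p[1]-d['cy'])/d['fy'],1]); return np.asarray(d['position']),v
def onz(d,p,z):
    o,v=ray(d,p); return o+v*(z-o[2])/v[2]
def tri(d1,p1,d2,p2):
    o,v=ray(d1,p1);a,b=ray(d2,p2);t=np.linalg.lstsq(np.c_[v,-b],a-o,rcond=None)[0];return (o+v*t[0]+a+b*t[1])/2,np.linalg.norm(o+v*t[0]-a-b*t[1])
E
python3 - <<'E'
import pickle,numpy as np
from h import *
np.set_printoptions(precision=4,suppress=True)
T=pickle.load(open('top.pkl','rb'));S=pickle.load(open('side.pkl','rb'))
t=lambda u,v:(310+u/2.8,170+v/2.8); s=lambda u,v:(265+(u-395)/2.3,200+v/2.3)
bl,fl,fr,br=[onz(T,t(*p),.036) for p in((60,265),(168,358),(318,188),(208,98))]
print(bl,fl,fr,br,[np.linalg.norm(a-b) for a,b in((bl,fl),(fl,fr),(fr,br),(br,bl))])
ex=((bl-fl)+(br-fr));ey=(fl-fr)+(bl-br);print(np.degrees(np.arctan2(ex[1],ex[0])),np.degrees(np.arctan2(-ey[0],ey[1])))
c=(bl+fl+fr+br)/4;print('c',c)
print('stud',onz(T,t(92,360),.069))
print('lidtop',tri(T,t(46,217),S,s(517,25)),tri(T,t(214,32),S,s(727,42)))
for q in((482,122),(548,128)):print('flap',onz(S,s(*q),.111))
for q in((352,150),(265,75)):print('bolt',onz(T,t(*q),.02))
print(R.from_quat([0.11508,0.99335,-.00089,0]).as_matrix())
E
```

```text
[0.4583 0.1654 0.036 ] [0.3858 0.0743 0.036 ] [ 0.5351 -0.0471  0.036 ] [0.6085 0.0463 0.036 ] [np.float64(0.11644895331441375), np.float64(0.19244908834167598), np.float64(0.1188243633239466), np.float64(0.19172599795232087)]
51.653710135573355 51.227098695938224
c [0.4969 0.0597 0.036 ]
stud [0.3761 0.1383 0.069 ]
lidtop (array([0.4718, 0.1825, 0.1569]), np.float64(0.0019252420522220008)) (array([0.6271, 0.0575, 0.1594]), np.float64(0.00459379594925725))
flap [0.4013 0.0724 0.111 ]
flap [0.4501 0.0388 0.111 ]
bolt [ 0.5739 -0.0789  0.02  ]
bolt [ 0.6366 -0.0042  0.02  ]
[[-0.9735  0.2286 -0.0002]
 [ 0.2286  0.9735 -0.0018]
 [-0.0002 -0.0018 -1.    ]]
```

Emit:
step_arm(
  steps=[
    [[0, 0, 0], [0, 0, -9.2]],
    [[0, 0, 0], [0, 0, -9.2]],
    [[0, 0, 0], [0, 0, -9.2]],
    [[0, 0, 0], [0, 0, -9.2]],
    [[0, 0, 0], [0, 0, -9.2]],
    [[0, 0, 0], [0, 0, -9.2]],
    [[0, 0, 0], [0, 0, -9.4]],
  ],
  claw=-1,
)

```text
clock: 0.98
tool_pos: [0.143, 0.6081, 0.2573]
eef_rot: [-0.436, 0.9, -0.0, -0.0]
contact_force: [-0.3, -0.2, -0.4]
opening: 0.23
finger_force: 0.0
```

Emit:
step_arm(
  steps=[
    [[1.85, -5, 0], [0, 0, 0]],
    [[1.85, -5, 0], [0, 0, 0]],
    [[1.85, -5, 0], [0, 0, 0]],
    [[1.85, -5, 0], [0, 0, 0]],
    [[1.85, -5, 0], [0, 0, 0]],
    [[1.85, -5, 0], [0, 0, 0]],
    [[1.85, -5, 0], [0, 0, 0]],
    [[1.85, -5, 0], [0, 0, 0]],
    [[1.85, -5, 0], [0, 0, 0]],
    [[1.85, -5, 0], [0, 0, 0]],
    [[0, 0, 0], [0, 0, 0]],
  ],
)

```text
clock: 2.35
tool_pos: [0.4197, 0.1471, 0.257]
eef_rot: [-0.429, 0.903, -0.001, -0.001]
contact_force: [-1.8, 0.6, 0.3]
opening: 0.005
finger_force: 0.0
```

```bash
cat >> h.py <<'E'
EX=np.array([.624,.7815]);EY=np.array([-.7815,.624]);O=np.array([.4953,.0577])
def tin(p): d=np.asarray(p)[:2]-O; return np.array([d@EX,d@EY])*1e3
def st():
    from plant import sensors
    s=sensors.get_state(); print('t %.2f'%s['clock'],'tin mm',tin(s['tool_pos']).round(1),'tipz %.1f'%(s['tool_pos'][2]*1e3-19),'F',s['contact_force'].round(1),'q',s['q'].round(2));print(R.from_quat(s['eef_rot']).as_matrix().round(3).tolist())
E
python3 -c "
from h import *
st()"
```

```text
t 2.35 tin mm [ 22.7 114.8] tipz 238.0 F [-1.8  0.6  0.3] q [-0.05  0.51 -0.59  2.07  0.45  0.69  1.52]
[[-0.632, -0.775, -0.001], [-0.775, 0.632, -0.003], [0.003, -0.001, -1.0]]
```

Emit:
step_arm(
  steps=[
    [[3.6, -1.8, 0], [0, 0, 0]],
    [[3.6, -1.8, 0], [0, 0, 0]],
    [[3.6, -1.8, 0], [0, 0, 0]],
    [[0, 0, 0], [0, 0, 0]],
  ],
)

```text
clock: 2.85
tool_pos: [0.3914, 0.0317, 0.2574]
eef_rot: [-0.432, 0.902, -0.0, -0.001]
contact_force: [1.2, 0.4, -0.4]
opening: 0.008
finger_force: 0.0
```

Emit:
step_arm(
  steps=[
    [[0, 0, 4], [0, 0, 0]],
    [[0, 0, 4], [0, 0, 0]],
    [[0, 0, 4], [0, 0, 0]],
    [[0, 0, 3], [0, 0, 0]],
    [[0, 0, 0], [0, 0, 0]],
    [[0, 0, 0], [0, 0, 0]],
  ],
)

```text
clock: 3.6
tool_pos: [0.3936, 0.0358, 0.1082]
eef_rot: [-0.434, 0.901, 0.001, 0.002]
contact_force: [0.1, 0.2, -0.1]
opening: 0.005
finger_force: 0.0
```

```bash
python3 - <<'E'
from h import *
from plant import vision
import cv2
st()
d=vision.snapshot('side');a=cv2.resize(d['img'][150:330,240:440,::-1],None,fx=3,fy=3,interpolation=cv2.INTER_CUBIC);cv2.imwrite('pics/s1.png',a)
E
```

```text
t 3.60 tin mm [-80.6  65.8] tipz 89.2 F [ 0.1  0.2 -0.1] q [-0.17  0.75 -0.06  2.37  0.97  0.05  1.29]
[[-0.623, -0.782, 0.002], [-0.782, 0.623, 0.003], [-0.004, 0.001, -1.0]]
```

View pics/s1.png

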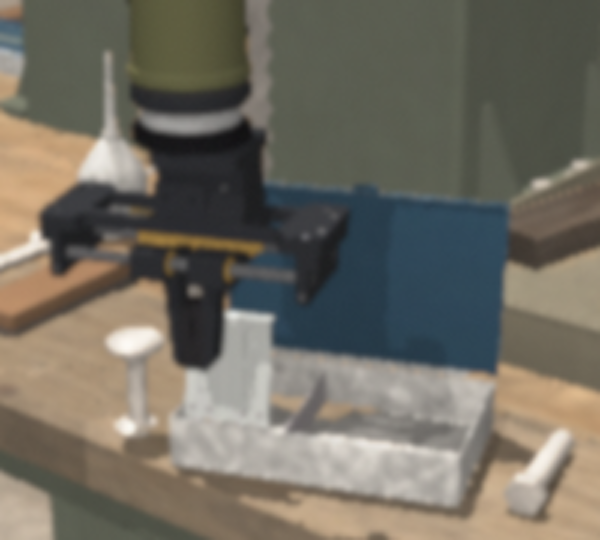

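The gripper is in front of the flap, with fingertips at (197,360) and the flap behind at (245,360). The way is clear, so I'll fold the flap.

Emit:
step_arm(
  steps=[
    [[-1, -0.5, 0], [0, 0, 0]],
    [[-1, 0, 0], [0, 0, 0]],
    [[-0.8, 0, 0.1], [0, 0, 0]],
    [[-0.7, 0, 0.1], [0, 0, 0]],
    [[-0.7, 0, 0.3], [0, 0, 0]],
    [[-0.7, 0, 0.3], [0, 0, 0]],
    [[-1.2, 0, 0.9], [0, 0, 0]],
    [[-0.9, 0, 1.2], [0, 0, 0]],
    [[-0.6, 0, 1.4], [0, 0, 0]],
    [[0, 0, 0], [0, 0, 0]],
  ],
)

```text
clock: 4.9
tool_pos: [0.4442, 0.0909, 0.0634]
eef_rot: [-0.434, 0.901, 0.0, -0.001]
contact_force: [-0.7, -0.5, 0.3]
opening: 0.009
finger_force: 0.0
```

Emit:
step_arm(
  steps=[
    [[-0.3, 0, 0.7], [0, 0, 0]],
    [[-0.3, 0, 0.5], [0, 0, 0]],
    [[0, 0, 0.2], [0, 0, 0]],
    [[0, 0, 0], [0, 0, 0]],
  ],
)

```text
clock: 5.4
tool_pos: [0.4483, 0.0951, 0.0516]
eef_rot: [-0.434, 0.901, 0.0, 0.001]
contact_force: [-0.3, 0.2, 9.5]
opening: 0.003
finger_force: 5.0
```

```bash
python3 -c "
from h import *
st()"
```

```text
t 5.40 tin mm [-0.1 60.1] tipz 32.6 F [-0.3  0.2  9.5] q [-0.24  0.88 -0.11  2.2   0.94  0.1   1.22]
[[-0.624, -0.781, 0.002], [-0.781, 0.624, 0.001], [-0.002, -0.001, -1.0]]
```

Emit:
step_arm(
  steps=[
    [[0, 0, 0.2], [0, 0, 0]],
    [[0, 0, 0], [0, 0, 0]],
    [[0, 0, -1], [0, 0, 0]],
    [[-1.5, 0, 0], [0, 0, 0]],
    [[0, 0, 1.1], [0, 0, 0]],
    [[0, 0, 0], [0, 0, 0]],
  ],
)

```text
clock: 6.15
tool_pos: [0.4596, 0.1083, 0.0505]
eef_rot: [-0.434, 0.901, 0.0, 0.004]
contact_force: [-1.2, 1.2, 33.0]
opening: 0.008
finger_force: 15.9
```

Emit:
step_arm(
  steps=[
    [[0, 0, -5], [0, 0, 0]],
    [[0, 0, -5], [0, 0, 0]],
    [[0, 0, -5], [0, 0, 0]],
    [[0, 0, -5], [0, 0, 0]],
    [[0, 6, 0], [0, 0, 0]],
    [[0, 6, 0], [0, 0, 0]],
    [[0, 6, 0], [0, 0, 0]],
    [[0, 0, 0], [0, 0, 0]],
  ],
)

```text
clock: 7.15
tool_pos: [0.3136, 0.2217, 0.2483]
eef_rot: [-0.438, 0.899, 0.001, 0.0]
contact_force: [0.3, -1.5, 0.9]
opening: 0.005
finger_force: 0.0
```

```bash
python3 - <<'E'
from h import *
from plant import vision
import cv2
st()
d=vision.snapshot('side');T=vision.snapshot('top')
a=cv2.resize(d['img'][200:330,265:440,::-1],(400,297),interpolation=cv2.INTER_CUBIC)
b=cv2.resize(T['img'][170:320,310:450,::-1],(392,420),interpolation=cv2.INTER_CUBIC)
o=np.zeros((420,800,3),np.uint8);o[:,:392]=b;o[:297,400:]=a;cv2.imwrite('pics/s2.png',o)
E
```

```text
t 7.15 tin mm [ 14.8 244.3] tipz 229.3 F [ 0.3 -1.5  0.9] q [-0.27  0.47 -0.67  2.24  0.53  0.59  1.13]
[[-0.616, -0.788, 0.0], [-0.788, 0.616, 0.002], [-0.002, 0.001, -1.0]]
```

View pics/s2.png

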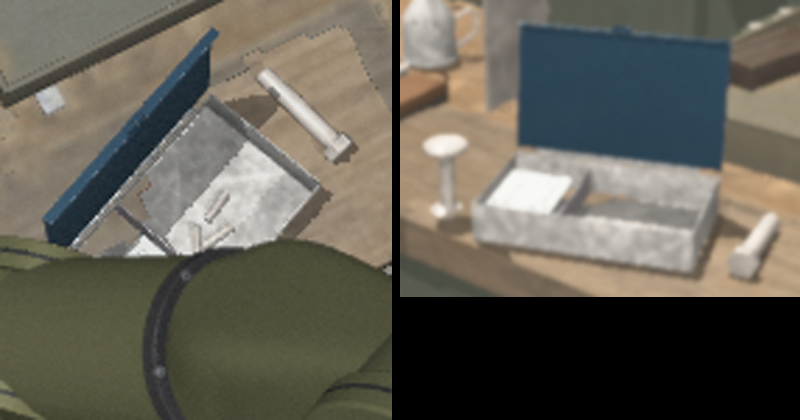

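The flap lies flat (tip height 31.5 mm under 33 N) and the tin hasn't moved. Before going behind the lid I'll check the clearance to the blade, column and tray.

```bash
python3 - <<'E'
from h import *
import pickle
T=pickle.load(open('top.pkl','rb'));S=pickle.load(open('side.pkl','rb'))
np.set_printoptions(precision=0,suppress=True)
f=lambda d,p,z:(tin(onz(d,p,z)),(onz(d,p,z)*1e3))
print('blade base top',f(T,(254,250),0),'blade side',f(S,(312,246),0))
print('tray corner',f(T,(311,205),.05),f(T,(438,143),.05),'side',f(S,(410,262),.05))
for z in(0,.2,.4,.7,1):print('dark edge',z,f(T,(340,75),z),f(T,(430,25),z))
print('column foot side',f(S,(255,182),0),f(S,(395,200),0))
E
```

```text
blade base top (array([226., 185.]), array([491., 350.,   0.])) blade side (array([252., 174.]), array([517., 364.,   0.]))
tray corner (array([189.,  23.]), array([595., 220.,  50.])) (array([  63., -296.]), array([766., -78.,  50.])) side (array([ 111., -106.]), array([647.,  78.,  50.]))
dark edge 0 (array([ 371., -298.]), array([960., 162.,   0.])) (array([ 289., -563.]), array([1116.,  -68.,    0.]))
dark edge 0.2 (array([ 311., -208.]), array([852., 171., 200.])) (array([ 240., -437.]), array([987., -27., 200.]))
dark edge 0.4 (array([ 251., -118.]), array([744., 180., 400.])) (array([ 191., -311.]), array([858.,  13., 400.]))
dark edge 0.7 (array([160.,  16.]), array([583., 193., 700.])) (array([ 118., -121.]), array([664.,  74., 700.]))
dark edge 1 (array([ 70., 151.]), array([ 421.,  207., 1000.])) (array([44., 68.]), array([ 470.,  135., 1000.]))
column foot side (array([775., 583.]), array([ 523., 1027.,    0.])) (array([702.,  54.]), array([892., 640.,   0.]))
```

The column and the dark overhead part are well away (the overhead part is high up), the blade is at tin (240,180), and the tray is low. I'll go over the top to behind the lid.

Emit:
step_arm(
  steps=[
    [[-1.7, -4, 0], [0, 0, 0]],
    [[-1.7, -4, 0], [0, 0, 0]],
    [[-1.7, -4, 0], [0, 0, 0]],
    [[-1.7, -4, 0], [0, 0, 0]],
    [[-1.7, -4, 0], [0, 0, 0]],
    [[-1.8, -4.2, 0], [0, 0, 0]],
    [[0, 0, 0], [0, 0, 0]],
    [[0, 0, 0], [0, 0, 0]],
  ],
)

```text
clock: 8.25
tool_pos: [0.5698, 0.1466, 0.247]
eef_rot: [-0.432, 0.902, 0.0, -0.001]
contact_force: [-0.8, -0.2, 0.3]
opening: 0.004
finger_force: 0.0
```

```bash
python3 -c "
from h import *
st()"
```

```text
t 8.25 tin mm [115.9  -2.8] tipz 228.0 F [-0.8 -0.2  0.3] q [ 0.05  0.72 -0.67  1.68  0.53  0.94  1.64]
[[-0.626, -0.78, -0.002], [-0.78, 0.626, -0.0], [0.001, 0.001, -1.0]]
```

Emit:
step_arm(
  steps=[
    [[0, 0, 4], [0, 0, 0]],
    [[0, 0, 4], [0, 0, 0]],
    [[0, 0, 1.8], [0, 0, 0]],
    [[0, 0, 0], [0, 0, 0]],
    [[1.2, 0, 0], [0, 0, 0]],
    [[1, 0, 0], [0, 0, 0]],
    [[0.9, 0, 0], [0, 0, 0]],
    [[0.9, 0, 0], [0, 0, 0]],
    [[1.2, 0, 0.1], [0, 0, 0]],
    [[1.2, 0, 0.2], [0, 0, 0]],
    [[0, 0, 0], [0, 0, 0]],
  ],
)

```text
clock: 9.62
tool_pos: [0.5289, 0.0964, 0.1462]
eef_rot: [-0.433, 0.901, -0.0, -0.001]
contact_force: [-0.1, -0.6, 0.9]
opening: 0.002
finger_force: 0.0
```

```bash
python3 -c "
from h import *
st()"
```

```text
t 9.62 tin mm [51.2 -2.1] tipz 127.2 F [-0.1 -0.6  0.9] q [ 0.06  0.8  -0.56  1.91  0.69  0.64  1.53]
[[-0.625, -0.781, -0.002], [-0.781, 0.625, -0.002], [0.003, 0.001, -1.0]]
```

Emit:
step_arm(
  steps=[
    [[1.1, 0, 0.4], [0, 0, 0]],
    [[1.1, 0, 0.5], [0, 0, 0]],
    [[1, 0, 0.7], [0, 0, 0]],
    [[0.9, 0, 0.7], [0, 0, 0]],
    [[0.8, 0, 0.9], [0, 0, 0]],
    [[0.7, 0, 1], [0, 0, 0]],
    [[0.5, 0, 1.1], [0, 0, 0]],
    [[0.5, 0, 1.1], [0, 0, 0]],
    [[0.3, 0, 1], [0, 0, 0]],
    [[0.1, 0, 0.9], [0, 0, 0]],
    [[0, 0, 0], [0, 0, 0]],
  ],
)

```text
clock: 11.0
tool_pos: [0.4859, 0.0435, 0.063]
eef_rot: [-0.434, 0.901, 0.0, -0.001]
contact_force: [0.3, -0.2, -1.1]
opening: 0.006
finger_force: 0.0
```

```bash
python3 -c "
from h import *
st()"
```

```text
t 11.00 tin mm [-17.   -1.5] tipz 44.0 F [ 0.3 -0.2 -1.1] q [ 0.02  0.88 -0.33  2.1   0.94  0.31  1.35]
[[-0.624, -0.782, -0.001], [-0.782, 0.624, -0.001], [0.001, 0.001, -1.0]]
```

Next I'll press it shut near the front edge.

Emit:
step_arm(
  steps=[
    [[1.5, 0, 0], [0, 0, 0]],
    [[0, 0, 0.4], [0, 0, 0]],
    [[0, 0, 0.2], [0, 0, 0]],
    [[0, 0, 0], [0, 0, 0]],
  ],
)

```text
clock: 11.5
tool_pos: [0.4766, 0.0309, 0.0586]
eef_rot: [-0.433, 0.901, -0.001, -0.0]
contact_force: [-2.2, -2.4, 11.7]
opening: 0.005
finger_force: 6.3
```

```bash
python3 -c "
from h import *
st()"
```

```text
t 11.50 tin mm [-32.6  -2.1] tipz 39.6 F [-2.2 -2.4 11.7] q [ 0.01  0.88 -0.28  2.13  0.98  0.26  1.33]
[[-0.624, -0.781, 0.0], [-0.781, 0.624, -0.002], [0.002, -0.001, -1.0]]
```

Emit:
step_arm(
  steps=[
    [[0, 0, 0.2], [0, 0, 0]],
    [[0, 0, 0], [0, 0, 0]],
    [[0, 0, 0], [0, 0, 0]],
  ],
)

```text
clock: 11.88
tool_pos: [0.4765, 0.0309, 0.0583]
eef_rot: [-0.433, 0.901, -0.002, 0.0]
contact_force: [-6.0, -2.0, 33.0]
opening: 0.002
finger_force: 16.5
```

Emit:
step_arm(
  steps=[
    [[0, 0, -2], [0, 0, 0]],
    [[0, 0, -5], [0, 0, 0]],
    [[0, 0, -5], [0, 0, 0]],
    [[0, 0, -5], [0, 0, 0]],
    [[-3, 5, -2], [0, 0, 0]],
    [[-3, 5, 0], [0, 0, 0]],
    [[0, 6, 0], [0, 0, 0]],
    [[0, 6, 0], [0, 0, 0]],
    [[0, 0, 0], [0, 0, 0]],
    [[0, 0, 0], [0, 0, 0]],
  ],
)

```text
clock: 13.12
tool_pos: [0.3431, 0.2157, 0.2458]
eef_rot: [-0.434, 0.901, -0.0, 0.0]
contact_force: [0.4, 0.1, 0.6]
opening: 0.001
finger_force: 0.0
```

```bash
python3 - <<'E'
from h import *
from plant import vision
import cv2
st()
d=vision.snapshot('side');T=vision.snapshot('top')
a=cv2.resize(d['img'][200:330,265:440,::-1],(400,297),interpolation=cv2.INTER_CUBIC)
b=cv2.resize(T['img'][170:320,310:450,::-1],(392,420),interpolation=cv2.INTER_CUBIC)
o=np.zeros((420,800,3),np.uint8);o[:,:392]=b;o[:297,400:]=a;cv2.imwrite('pics/s3.png',o)
E
```

```text
t 13.12 tin mm [ 28.5 217.6] tipz 226.8 F [0.4 0.1 0.6] q [-0.21  0.5  -0.69  2.19  0.55  0.63  1.17]
[[-0.624, -0.781, 0.001], [-0.781, 0.624, -0.0], [-0.0, -0.001, -1.0]]
```

View pics/s3.png

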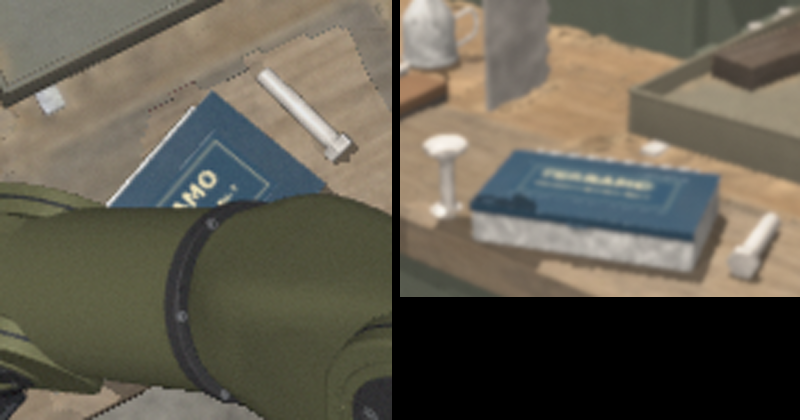

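The lid is fully shut (tip at 39.3 mm under 33 N), the tin is in place, and the stud and bolt haven't moved.

```bash
python3 -c "
from plant import finish_job
print(finish_job())"
```

```text
the job is handed in; nothing more can be done
None
```

I folded the flap flat over the nuts, then swung the lid over and pressed it fully shut; the tin, stud and bolt look unmoved, and I handed the job in at about 13 s.

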